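# Heft the brass bars and lock the solid ones away

## Task

Unscrew the captive cap of the stock canister and swing it well aside. Heft every brass bar on the bench: lay the solid (heavy) ones flat in the canister and the hollow (light) ones flat in the plywood tray, then swing the cap back over the canister and screw it fully home against its stop. Leave the mug, the soldering block and the dish where they are.

Things in the scene. Friction and masses are not known exactly. Their poses are not given: they have to be found in the camera images.
- can: low round steel canister fixed to the bench, outside 154 mm across and 41 mm high, inside 144 mm across; origin at the centre of its underside, z up. On its +y side at 91 mm stands a catch post (12 mm thick in x, 58 mm high); on its -y side at 105 mm the swing arm's pivot. A loaded canister takes two bars side by side
- can_in (a point): centre of the canister's inner floor, 5 mm above the bench; axes as the canister's; the walls rise 36 mm above it
- pivot (a point): upright hinge axis of the swing arm, 105 mm from the canister's axis on the canister's -y side
- swing_arm (a joint): angle of the swing arm that carries the cap about the pivot: 0 = cap centred over the canister (stop), grows clockwise seen from above to 1.9 rad = cap quite aside (stop). Light friction, about 0.1 N m; stays where left. While the cap is screwed home its lug bears on the catch post and blocks the swing; the arm is surely free when the cap is unscrewed beyond 1 rad
- cap_turn (a joint): turn of the cap relative to the swing arm: 0 = screwed home (stop), grows counter-clockwise seen from above to 1.35 rad = fully unscrewed (stop). Friction about 0.12 N m; stays where left. To swing back fully the cap must still be unscrewed, or its lug meets the catch post. The cap does not rise as it turns
- wing (a point): centre of the black wing grip across the top of the aluminium cap (cap 156 mm across, 42 to 52 mm above the bench, on the cap's turning axis); the wing is 70 mm long (this point's x axis), 16 mm thick (y), and stands from 60 to 92 mm above the bench with 25 mm and more free on both sides; below it, the 5 mm steel strip of the swing arm has its top 58 mm above the bench
- tray: open plywood tray fixed to the bench, 250 mm (x) by 122 mm (y) outside, 22 mm high, walls 5 mm; origin at the centre of its underside
- tray_in (a point): centre of the tray's inner floor, 5 mm above the bench; axes as the tray's; four bars fit side by side along x, each lying along y
- bar_a_mid (a point): plain square brass bar, 80 mm long (its x axis), 26 x 26 mm across, smooth; this point is its centre. May be solid (about 460 g) or hollow with plugged ends (about 120 g): outwardly alike. Lies flat on the bench at the start; may be absent. 4 to 6 bars lie out, 1 or 2 of them solid
- bar_b_mid (a point): plain square brass bar, 80 mm long (its x axis), 26 x 26 mm across, smooth; this point is its centre. May be solid (about 460 g) or hollow with plugged ends (about 120 g): outwardly alike. Lies flat on the bench at the start; may be absent. 4 to 6 bars lie out, 1 or 2 of them solid
- bar_c_mid (a point): plain square brass bar, 80 mm long (its x axis), 26 x 26 mm across, smooth; this point is its centre. May be solid (about 460 g) or hollow with plugged ends (about 120 g): outwardly alike. Lies flat on the bench at the start; may be absent. 4 to 6 bars lie out, 1 or 2 of them solid
- bar_d_mid (a point): plain square brass bar, 80 mm long (its x axis), 26 x 26 mm across, smooth; this point is its centre. May be solid (about 460 g) or hollow with plugged ends (about 120 g): outwardly alike. Lies flat on the bench at the start; may be absent. 4 to 6 bars lie out, 1 or 2 of them solid
- bar_e_mid (a point): plain square brass bar, 80 mm long (its x axis), 26 x 26 mm across, smooth; this point is its centre. May be solid (about 460 g) or hollow with plugged ends (about 120 g): outwardly alike. Lies flat on the bench at the start; may be absent. 4 to 6 bars lie out, 1 or 2 of them solid
- bar_f_mid (a point): plain square brass bar, 80 mm long (its x axis), 26 x 26 mm across, smooth; this point is its centre. May be solid (about 460 g) or hollow with plugged ends (about 120 g): outwardly alike. Lies flat on the bench at the start; may be absent. 4 to 6 bars lie out, 1 or 2 of them solid
- mug: yellow enamel mug, 84 mm across, 85 mm high, bystander; origin under its centre
- block: clay soldering block, 100 x 140 x 28 mm, bystander; origin under its centre
- dish: shallow steel dish with bits of wire, 110 mm across, 20 mm high, bystander; origin under its centre

How it is judged:
By the outcome, as a careful person would: the job done as asked, in the order asked, and still so for the second after the job is handed in, with the robot touching nothing.
Of bar_a, bar_b, bar_d, bar_f only 2 to 4 are there at a start; the rules pass over those that are not, and their reading is None.
At some moment in a run one of bar_a, bar_b, bar_c, bar_d, bar_e, bar_f may be knocked a few centimetres aside while the robot is not near it.
Once in a run the grip may slacken for a moment while it holds something.
It also fails if it takes over 210 s, if anything falls off the work surface, if the arm or the gripper's body presses on something with over 40 N, if the wrist force passes 120 N, or if a joint passes its speed limit or range.

## Robot

A 7-joint arm with a two-finger parallel gripper is mounted at the origin on the work surface. World frame = base frame: x ahead of the robot, y to its left, z up, the work surface at z = 0. Lengths are in m, angles in rad, forces in N, time in s.
With the tool pointing down it reaches from about 0.425 to 0.875 m from the base axis. Payload 4.7 kg.
Tool frame: the origin (TCP) lies where the fingers leave the gripper's body, on its centre line; the fingertips stand 70 mm ahead of it and the grasp point (between the pads) lies 51 mm ahead of it; z points along the fingers, y is the line along which they close (so a half turn about z gives the same grasp; the last joint's range is limited). The gripper opens to 87 mm and grips with 3 to 60 N. Pads are 19 mm wide; open, the fingers measure 117 mm over their backs; the gripper's body (75 mm by 190 mm) begins 51 mm behind the grasp point.
Start: joints at [1.212, 0.321, -0.07, 1.45, 0.023, 1.371, -0.057], TCP at [0.237, -0.605, 0.292] pointing down, gripper open.
Joint ranges: [-2.86, 2.86], [-0.3, 2.09], [-1.38, 1.24], [0.06, 2.45], [-1.56, 4.7], [0.09, 2.05], [-2.69, 2.69]. Speed limits (rad/s): [2.57, 2.57, 3.14, 3.14, 3.14, 3.14, 3.14].

## Interface

Orientations are given as a rotation vector (axis times angle).
In Python, from bench import ctrl gives the robot as it stands.
- The arm moves only by the tool drive_tool, never from a script. Its argument "motion" is a list of rows, each a list of 3 entries, a list of its own where there are three numbers: the shift along the tool's x, y, z in cm, then the turn, a rotation vector about the tool's x, y, z in degrees, then the opening, from -1 (shut) to 1 (fully open). In form: [[[x, y, z], [ax, ay, az], claw], ...]. A call has 1 to 12 rows; each row shifts and turns the commanded pose from where the row before left it, along the tool's axes as they then stand; what a row does not reach is not made up. A row lasts 1/8 s, in which the tool goes at most 62.5 mm and 10.7 degrees, less where a joint would pass 70% of its speed; a pose out of reach is approached as far as the arm can. A call with a gripper value outside its range is refused whole. The fingers move at their own pace and stop on an object; "force" is the grip in N (left out, the last holds). Time passes only in rows, so rows that do not move let the fingers close. It gives the time, the measured TCP pose, the force, the opening and the grip force at its end, in the units of the state.
- ctrl.get_state(): the state, without advancing time (a new reading comes with each control period).
- ctrl.get_image(name): name is "side" or "top" or "wrist"; returns the picture (400x640x3 uint8, red, green, blue); there is no depth.
- ctrl.calibration(name): a dict with "K" (3x3 intrinsics, pixels), "origin" and "attitude" of the camera in the world; the wrist camera has in their place "tool_from_camera" (4x4, takes a point from camera to tool coordinates, whose origin is the TCP and whose axes are the flange's). Camera axes: x right, y up, looking along -z (the intrinsics and any distortion apply to the point x, -y, -z); pixel columns grow to the right and rows downward; lengths in m; the calibration is good to about 2 mm. A picture is of the moment at which its call begins: read the wrist's pose just before it. calibration takes no time and is no camera call.
- ctrl.close_job(): hands the job in; it is judged then, once.
The state is a dict: "time": time; "joint_positions": joint angles; "qd": joint speeds; "joint_torque": joint torques, N m; "position": TCP position; "tool_rot": TCP orientation; "ft_force": force on the tool from outside, world axes, zero at the start; "torque": the same for the moment, N m; "grip_width": opening from 0.0 (shut) to 1.0 (fully open); "grip_force": force on a finger pad.
Only numpy, scipy, OpenCV 4.12 (cv2) and the standard library are available. Lean on these libraries where they do the work, as an engineer would, in place of code of your own. Each camera call takes 0.05 s, during which the arm holds its last target. There are 200 camera calls.

## Working session

There is one attempt and no reset: what is moved stays moved. The work goes in short steps, Python scripts to look and compute and a tool call to move; the robot and the scene stay as the last step left them, time stands still between calls to the robot, and variables do not carry over. Pictures are saved under pics/ and viewed, at most 14 in all, crops included, and the job is handed in when it is done.

Besides the shell and the picture viewer there is one more tool, called after ">>>" as name([rows], argument=value, ...), one row to a line, values as JSON. drive_tool: Moves the arm, as the interface text tells. Its arguments: {"type":"object","properties":{"motion":{"type":"array","items":{"type":"array"}},"force":{"type":"number"}},"required":["motion"]}

```bash
mkdir -p pics; ls; python3 - <<'E'
from bench import ctrl
import cv2,numpy as np
s=ctrl.get_state()
for k,v in s.items(): print(k,np.round(v,3).tolist())
for n in("side","top","wrist"):
    print(n,{k:np.round(v,4).tolist() if not isinstance(v,str) else v for k,v in ctrl.calibration(n).items()})
for n in("side","top"):
    cv2.imwrite(f"pics/{n}0.png",ctrl.get_image(n)[:,:,::-1])
E
```

```text
pics
time 0.0
joint_positions [1.212, 0.322, -0.07, 1.452, 0.023, 1.371, -0.057]
qd [-0.001, -0.001, 0.0, 0.0, -0.001, 0.001, 0.001]
joint_torque [-0.0, -49.129, -0.404, -31.253, -0.064, 0.044, 0.0]
position [0.237, -0.605, 0.291]
tool_rot [-3.085, -0.582, 0.001]
ft_force [0.085, 0.384, -0.3]
torque [0.03, -0.022, 0.029]
grip_force 0.0
grip_width 1.002
side {'K': [[370.3046, 0.0, 318.4659], [0.0, 370.3046, 192.4901], [0.0, 0.0, 1.0]], 'origin': [0.5564, 0.8622, 0.5513], 'attitude': [0.0768, -1.5777, -2.6617]}
top {'K': [[398.4407, 0.0, 319.1995], [0.0, 398.4407, 201.3118], [0.0, 0.0, 1.0]], 'origin': [0.4222, 0.0186, 0.9345], 'attitude': [0.158, -0.1567, -1.5459]}
wrist {'K': [[351.37, 0.0, 316.1381], [0.0, 351.37, 204.5252], [0.0, 0.0, 1.0]], 'tool_from_camera': [[0.0003, 0.9588, 0.2841, 0.079], [1.0, -0.0004, 0.0005, -0.0005], [0.0006, 0.2841, -0.9588, -0.093], [0.0, 0.0, 0.0, 1.0]]}
```

View pics/top0.png

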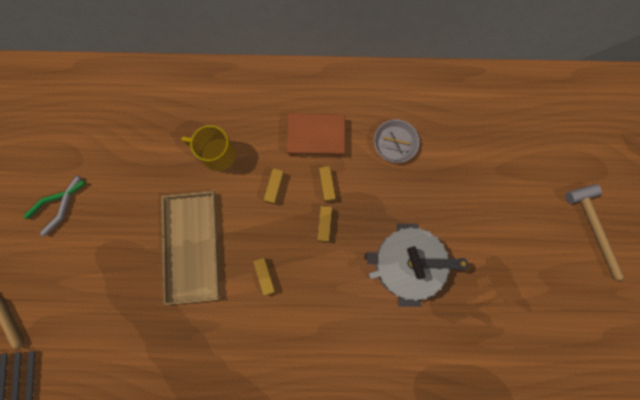

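View pics/side0.png

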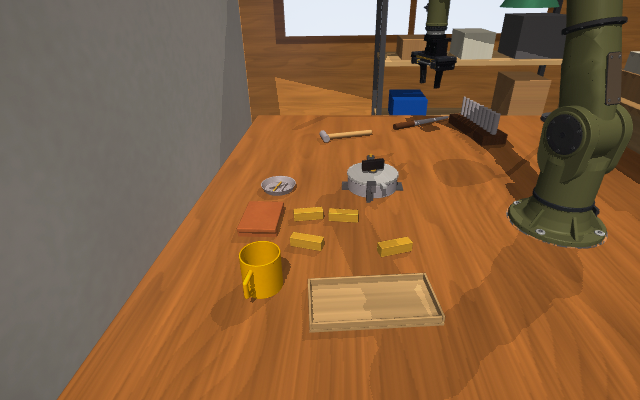

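The top view shows four bars near (274,186), (327,184), (325,224) and (264,277). The capped canister is at (412,264), with its post on the left and pivot on the right. The tray is at (191,248), with the mug, block and dish along the top. The side view agrees with this.

```bash
cat > h.py <<'E'
from bench import ctrl
import cv2,numpy as np
from scipy.spatial.transform import Rotation as R
def cam(n,st=None):
    c=ctrl.calibration(n);K=np.array(c["K"])
    if n=="wrist":
        M=np.array(c["tool_from_camera"]);T=R.from_rotvec(st["tool_rot"]).as_matrix()
        return K,T@M[:3,:3],T@M[:3,3]+np.array(st["position"])
    return K,R.from_rotvec(c["attitude"]).as_matrix(),np.array(c["origin"])
def onplane(px,z,C):
    K,A,o=C;px=np.atleast_2d(px).astype(float)
    d=np.c_[(px[:,0]-K[0,2])/K[0,0],-(px[:,1]-K[1,2])/K[1,1],-np.ones(len(px))]@A.T
    return o+d*((z-o[2])/d[:,2])[:,None]
def proj(P,C):
    K,A,o=C;p=(np.atleast_2d(P)-o)@A
    return np.c_[K[0,0]*p[:,0]/-p[:,2]+K[0,2],-K[1,1]*p[:,1]/-p[:,2]+K[1,2]]
def blobs(mask,z,C,amin=150):
    """contours -> world rects on plane z: centre, sizes mm, yaw deg of long side"""
    out=[]
    for c in cv2.findContours(mask,cv2.RETR_EXTERNAL,cv2.CHAIN_APPROX_NONE)[0]:
        if cv2.contourArea(c)<amin: continue
        w=onplane(c[:,0],z,C)[:,:2].astype(np.float32)*1000
        b=cv2.boxPoints(cv2.minAreaRect(w));e=[b[1]-b[0],b[2]-b[1]]
        L=max(e,key=np.linalg.norm);S=min(e,key=np.linalg.norm)
        out.append((b.mean(0).round(1).tolist(),round(float(np.linalg.norm(L))),round(float(np.linalg.norm(S))),round(float(np.degrees(np.arctan2(L[1],L[0]))%180),1),c[:,0].mean(0).round().tolist()))
    return out
def mask(im,lo,hi):
    return cv2.inRange(cv2.cvtColor(im,cv2.COLOR_RGB2HSV),lo,hi)
def tool(st=None):
    st=st or ctrl.get_state();T=R.from_rotvec(st["tool_rot"]).as_matrix()
    print("t",round(st["time"],2),"pos",np.round(np.array(st["position"])*1000,1),"xax",np.round(T[:,0],3),"yax",np.round(T[:,1],3),"z",np.round(T[:,2],3),"yaw(y)",round(float(np.degrees(np.arctan2(T[1,1],T[0,1]))),1),"F",np.round(st["ft_force"],2),"q",np.round(st["joint_positions"],2),"w",round(st["grip_width"],3))
    return st,T
E
python3 - <<'E'
from h import *
im=cv2.imread("pics/top0.png")[:,:,::-1].copy();C=cam("top")
hsv=cv2.cvtColor(im,cv2.COLOR_RGB2HSV)
for p in [(274,186),(325,224),(264,277),(210,128),(190,250),(412,300),(417,262),(440,264),(318,130)]: print(p,hsv[p[1],p[0]])
m=mask(im,(19,150,80),(32,255,255))
for b in blobs(m,0.026,C): print("bar",b)
m=mask(im,(0,0,0),(180,90,60)); 
for b in blobs(m,0.09,C,100): print("dark@.09",b)
for b in blobs(m,0.058,C,100): print("dark@.058",b)
m=mask(im,(0,0,100),(180,40,255))
for b in blobs(m,0.052,C,100): print("grey",b)
m=mask(im,(15,60,100),(28,140,255))
for b in blobs(m,0.022,C,200): print("tray",b)
for p in [(317,134)]: print("block",onplane(p,.028,C))
print("mug",onplane((210,144),.085,C)); tool()
E
```

```text
(274, 186) [ 19 182 158]
(325, 224) [ 19 180 143]
(264, 277) [ 20 180 150]
(210, 128) [ 20 211  87]
(190, 250) [ 17 117 133]
(412, 300) [10 21 74]
(417, 262) [13 44 41]
(440, 264) [23 18 56]
(318, 130) [ 11 176 138]
bar ([433.79998779296875, 142.1999969482422], 78, 26, 19.7, [264.0, 276.0])
bar ([556.0999755859375, 7.900000095367432], 78, 24, 175.1, [324.0, 223.0])
bar ([642.5999755859375, 128.8000030517578], 80, 27, 165.8, [274.0, 186.0])
bar ([649.9000244140625, 4.400000095367432], 81, 27, 11.3, [327.0, 183.0])
bar ([737.2000122070312, 281.3999938964844], 130, 92, 40.7, [210.0, 146.0])
dark@.09 ([226.6999969482422, 642.5], 82, 11, 5.9, [3.0, 377.0])
dark@.09 ([229.10000610351562, 615.0999755859375], 86, 11, 5.3, [17.0, 377.0])
dark@.09 ([476.70001220703125, -226.3000030517578], 107, 65, 102.4, [433.0, 263.0])
dark@.058 ([219.3000030517578, 666.2000122070312], 85, 11, 5.9, [3.0, 377.0])
dark@.058 ([221.8000030517578, 637.7000122070312], 89, 12, 5.3, [17.0, 377.0])
dark@.058 ([478.79998779296875, -235.60000610351562], 111, 68, 102.4, [433.0, 263.0])
grey ([468.0, -186.5], 155, 155, 57.4, [414.0, 264.0])
grey ([560.4000244140625, 609.5], 102, 20, 156.0, [57.0, 214.0])
grey ([634.7000122070312, -584.7000122070312], 66, 20, 106.9, [586.0, 192.0])
grey ([746.7000122070312, -159.60000610351562], 99, 90, 136.0, [398.0, 139.0])
tray ([313.1000061035156, 701.7000122070312], 103, 17, 34.1, [7.0, 327.0])
tray ([534.4000244140625, -628.9000244140625], 197, 22, 17.0, [602.0, 238.0])
tray ([497.8999938964844, 317.5], 252, 123, 6.6, [189.0, 248.0])
block [[0.77186613 0.02958009 0.028     ]]
mug [[0.72152572 0.26812416 0.085     ]]
t 0.1 pos [ 236.6 -605.   291.3] xax [ 0.931  0.364 -0.   ] yax [ 0.364 -0.931 -0.002] z [-0.001  0.002 -1.   ] yaw(y) -68.6 F [-0.03  0.3   0.26] q [ 1.21  0.32 -0.07  1.45  0.02  1.37 -0.06] w 0.997
```

```bash
python3 - <<'E'
import cv2
im=cv2.imread("pics/top0.png")
cv2.imwrite("pics/c0.png",cv2.resize(im[215:315,350:480],None,fx=6,fy=6,interpolation=cv2.INTER_CUBIC))
E
```

```text
(no output)
```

View pics/c0.png

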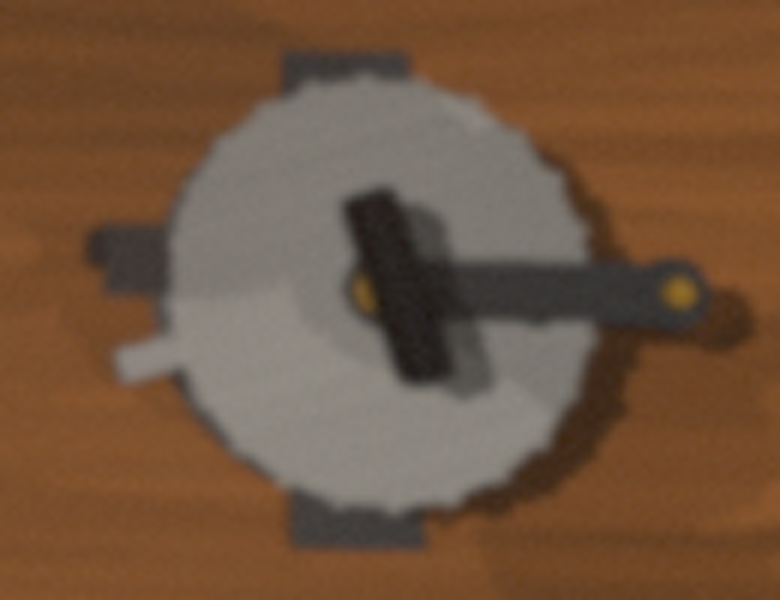

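The crop shows the wing running from crop (370,200) to (425,380), the pivot screw at (682,292), the post at (100–165,260), and the lug at (150,360), counter-clockwise of the post.

```bash
cat >> h.py <<'E'
def plan(pos,yaw,st=None):
    """pos TCP mm, yaw = wanted deg of tool y (mod 180 free): print shift in tool cm (tool not yet turned) and turn about tool z; q7-like offset"""
    st,T=tool(st);p=np.array(st["position"])*1000
    d=T.T@(np.array(pos)-p)/10
    y=np.degrees(np.arctan2(T[1,1],T[0,1]))
    az=np.degrees(np.arctan2(pos[1],pos[0]))
    w=[yaw+180*k for k in(-2,-1,0,1,2)]
    w=min(w,key=lambda a:abs(a-az))
    print("shift cm",d.round(2),"turn z",round(-(((w-y+180)%360)-180),1),"(offset from radial now/then",round((y-np.degrees(np.arctan2(p[1],p[0]))+180)%360-180),round(w-az),") tilt fix",np.degrees(R.align_vectors([T.T@[0,0,-1]],[[0,0,1]])[0].as_rotvec()).round(2))
E
python3 - <<'E'
from h import *
C=cam("top")
f=lambda x,y:(350+x/6-.42,215+y/6-.42)
piv=onplane(f(682,292),.06,C)[0];w=onplane([f(370,200),f(425,380),f(397,287)],.092,C)
print("pivot",piv,"wing",w, "len",np.linalg.norm(w[1]-w[0]))
d=w[1]-w[0];yw=np.degrees(np.arctan2(d[1],d[0]));print("wing yaw",yw%180)
post=onplane(f(95,245),.058,C)[0];print("post",post)
plan([468,-187,230],yw+90)
E
```

```text
pivot [ 0.46909406 -0.29437346  0.06      ] wing [[ 0.49729596 -0.17496746  0.092     ]
 [ 0.43550407 -0.19233073  0.092     ]
 [ 0.46720355 -0.18356945  0.092     ]] len 0.06418505116350744
wing yaw 15.695148228804726
post [ 0.48205974 -0.08219436  0.058     ]
t 0.1 pos [ 236.6 -605.   291.3] xax [ 0.931  0.364 -0.   ] yax [ 0.364 -0.931 -0.002] z [-0.001  0.002 -1.   ] yaw(y) -68.6 F [-0.03  0.3   0.26] q [ 1.21  0.32 -0.07  1.45  0.02  1.37 -0.06] w 0.997
shift cm [ 36.78 -30.49   6.18] turn z 5.7 (offset from radial now/then 0 -53 ) tilt fix [-0.1   0.01  0.  ]
```

>>> drive_tool([
  [[3.68,-3.05,0.6],[0,0,0],1],
  [[3.68,-3.05,0.6],[0,0,0],1],
  [[3.68,-3.05,0.6],[0,0,0],1],
  [[3.68,-3.05,0.6],[0,0,0],1],
  [[3.68,-3.05,0.6],[0,0,0],1],
  [[3.68,-3.05,0.6],[0,0,0],1],
  [[3.68,-3.05,0.6],[0,0,0],1],
  [[3.68,-3.05,0.6],[0,0,0],1],
  [[3.68,-3.05,0.6],[0,0,0],1],
  [[3.68,-3.05,0.6],[0,0,0],1],
  [[0,0,0],[0,0,5.7],1],
  [[0,0,0],[0,0,0],1],
])

```text
time: 1.6
position: [0.4682, -0.1869, 0.2318]
tool_rot: [-3.112, -0.431, 0.001]
ft_force: [-0.9, -0.3, 0.4]
grip_width: 1.002
grip_force: 0.0
```

```bash
python3 - <<'E'
from h import *
st,T=tool();im=ctrl.get_image("wrist");cv2.imwrite("pics/w1.png",im[:,:,::-1])
C=cam("wrist",st)
m=mask(im,(0,0,0),(180,110,45))
for z in(.092,):
  for b in blobs(m,z,C,300): print(z,b)
print(proj([[.4672,-.1836,.092],[.469,-.294,.06]],C))
E
```

```text
t 1.6 pos [ 468.2 -186.9  231.8] xax [ 0.962  0.272 -0.001] yax [ 0.272 -0.962 -0.   ] z [-0.001 -0.    -1.   ] yaw(y) -74.2 F [-0.88 -0.33  0.4 ] q [ 0.74  0.07 -0.43  1.87  0.03  1.2  -0.99] w 1.002
0.092 ([451.79998779296875, -384.29998779296875], 130, 80, 109.1, [561.0, 314.0])
0.092 ([384.29998779296875, -212.39999389648438], 529, 141, 105.8, [284.0, 335.0])
0.092 ([472.6000061035156, -185.3000030517578], 72, 16, 16.3, [316.0, 210.0])
0.092 ([500.8999938964844, -109.19999694824219], 22, 18, 63.6, [217.0, 145.0])
[[312.20414259 218.0840414 ]
 [444.69333016 238.54814035]]
```

View pics/w1.png

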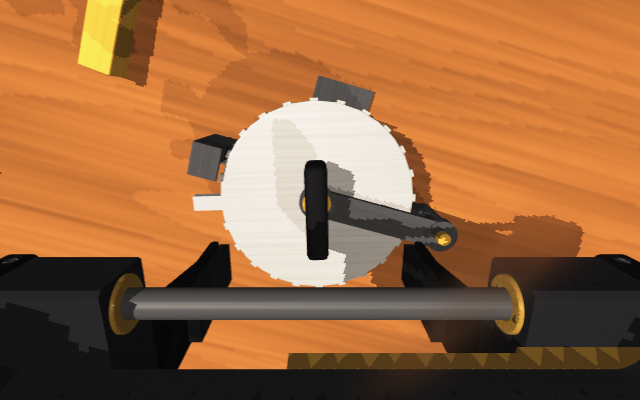

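The wrist view shows the wing at (316,210), the cap disc from columns 221–413 and rows 100–287, and the pivot screw at (444,239), which matches the prediction.

```bash
python3 - <<'E'
from h import *
st=ctrl.get_state();C=cam("wrist",st)
e=onplane([(221,193),(413,193),(317,100),(317,287)],.052,C);print(e.round(4),(e[0]+e[1])/2,(e[2]+e[3])/2)
print("pivot",onplane((444,239),.062,C), "post edges",onplane([(192,178),(219,183)],0.058,C))
plan([471,-185.5,134],106.3)
E
```

```text
[[ 0.4544 -0.1113  0.052 ]
 [ 0.4962 -0.2596  0.052 ]
 [ 0.5441 -0.166   0.052 ]
 [ 0.3939 -0.2085  0.052 ]] [ 0.4752897  -0.18543732  0.052     ] [ 0.46901235 -0.18723308  0.052     ]
pivot [[ 0.46879459 -0.29333784  0.062     ]] post edges [[ 0.46203317 -0.08850164  0.058     ]
 [ 0.46381458 -0.10942576  0.058     ]]
t 1.65 pos [ 468.  -187.6  232. ] xax [ 0.963  0.271 -0.001] yax [ 0.271 -0.963 -0.   ] z [-0.001 -0.    -1.   ] yaw(y) -74.3 F [-0.51 -0.26 -0.28] q [ 0.74  0.07 -0.43  1.87  0.03  1.2  -0.99] w 1.001
shift cm [ 0.35 -0.12  9.8 ] turn z -0.6 (offset from radial now/then -52 -52 ) tilt fix [-0.01  0.04  0.  ]
```

>>> drive_tool([
  [[0.25,-0.12,3.3],[0,0,-0.6],1],
  [[0,0,3.3],[0,0,0],1],
  [[0,0,3.2],[0,0,0],1],
  [[0,0,0],[0,0,0],1],
  [[0,0,0],[0,0,0],-1],
  [[0,0,0],[0,0,0],-1],
  [[0,0,0],[0,0,0],-1],
  [[0,0,0],[0,0,0],-1],
  [[0,0,0],[0,0,0],-1],
  [[0,0,0],[0,0,0],-1],
], force=40)

```text
time: 2.9
position: [0.4704, -0.1855, 0.1343]
tool_rot: [3.11, 0.444, -0.0]
ft_force: [0.8, -0.5, -0.0]
grip_width: 0.402
grip_force: 0.0
```

>>> drive_tool([
  [[0,0,0],[0,0,0],-1],
  [[0,0,0],[0,0,0],-1],
  [[0,0,0],[0,0,0],-1],
  [[0,0,0],[0,0,0],-1],
  [[0,0,0],[0,0,0],-1],
])

```text
time: 3.52
position: [0.4706, -0.1861, 0.1343]
tool_rot: [3.109, 0.443, 0.001]
ft_force: [2.1, -4.2, -3.0]
grip_width: 0.175
grip_force: 39.9
```

>>> drive_tool([
  [[0,0,0],[0,0,-7],-1],
  [[0,0,0],[0,0,-7],-1],
  [[0,0,0],[0,0,-7],-1],
  [[0,0,0],[0,0,-7],-1],
  [[0,0,0],[0,0,-7],-1],
  [[0,0,0],[0,0,-7],-1],
  [[0,0,0],[0,0,-7],-1],
  [[0,0,0],[0,0,-7],-1],
  [[0,0,0],[0,0,-7],-1],
  [[0,0,0],[0,0,-7],-1],
  [[0,0,0],[0,0,0],-1],
])

```text
time: 4.9
position: [0.4697, -0.1842, 0.1341]
tool_rot: [-2.294, -2.141, -0.001]
ft_force: [-2.3, 2.9, 2.6]
grip_width: 0.204
grip_force: 42.9
```

```bash
python3 - <<'E'
from h import *
st,T=tool();print(np.round(st["torque"],2),st["grip_force"])
im=ctrl.get_image("wrist");cv2.imwrite("pics/w2.png",im[:,:,::-1])
E
```

```text
t 4.9 pos [ 469.7 -184.2  134.1] xax [0.069 0.998 0.003] yax [ 0.998 -0.069 -0.002] z [-0.002  0.003 -1.   ] yaw(y) -3.9 F [-2.33  2.86  2.56] q [ 0.84  0.2  -0.56  1.97  0.12  1.01  0.15] w 0.204
[ 0.63  0.48 -1.07] 42.944791900226846
```

View pics/w2.png

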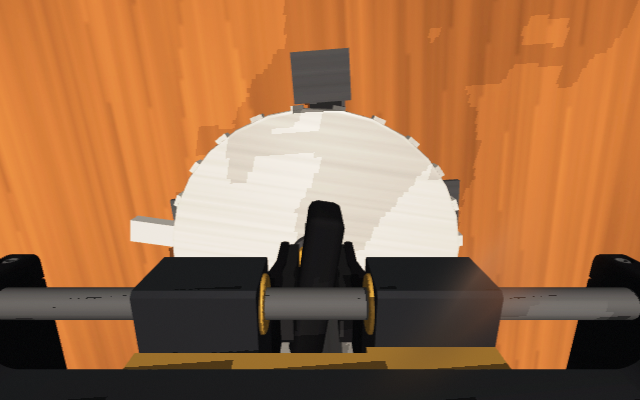

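The wrist view shows the lug at left (150,232), the post at (320,75), and the wing slightly skewed in the pads. I'll measure the turn reached.

```bash
python3 - <<'E'
from h import *
st=ctrl.get_state();C=cam("wrist",st)
P=onplane([(131,230),(175,236)],.050,C);print(P)
c=np.array([.4705,-.1865])
for p in P: print(np.degrees(np.arctan2(*(p[:2]-c)[::-1])))
w=onplane([(308,208),(341,206),(296,262)],.092,C);print("wing",w)
C=cam("top");o=onplane([(350+118/6,215+365/6),(350+180/6,215+357/6)],.050,C);print(o,[np.degrees(np.arctan2(*(p[:2]-[.4695,-.1865])[::-1])) for p in o])
C=ctrl.get_image("top");cv2.imwrite("pics/t2.png",C[:,:,::-1])
E
```

```text
[[ 0.37150184 -0.16492509  0.05      ]
 [ 0.39449277 -0.16996033  0.05      ]]
167.70562267728116
167.72344878676122
wing [[ 0.4693456  -0.14640363  0.092     ]
 [ 0.48263618 -0.14647267  0.092     ]
 [ 0.4625057  -0.16979051  0.092     ]]
[[ 0.43851227 -0.09221764  0.05      ]
 [ 0.44180714 -0.11480348  0.05      ]] [np.float64(108.19411220815147), np.float64(111.11911247244991)]
```

>>> drive_tool([
  [[0,0,0],[0,0,0],-1],
  [[0,0,0],[0,0,0],-1],
  [[0,0,0],[0,0,0],-1],
], force=60)

```text
time: 5.38
position: [0.4697, -0.1842, 0.1341]
tool_rot: [-2.294, -2.142, -0.0]
ft_force: [-4.3, 4.4, 3.3]
grip_width: 0.193
grip_force: 63.2
```

```bash
python3 - <<'E'
from h import *
st,T=tool();print(np.round(st["torque"],2),st["grip_force"])
im=ctrl.get_image("wrist");cv2.imwrite("pics/w3.png",im[:,:,::-1]);C=cam("wrist",st)
m=mask(im,(0,0,110),(180,60,255));m[:,240:]=0;m[:195]=0
for c in cv2.findContours(m[:,100:172].copy(),cv2.RETR_EXTERNAL,cv2.CHAIN_APPROX_NONE)[0]:
    if cv2.contourArea(c)>200:
        q=c[:,0].mean(0)+[100,0];p=onplane(q,.05,C)[0];print(q,p,np.degrees(np.arctan2(*(p[:2]-[.4705,-.1865])[::-1])))
E
```

```text
t 5.38 pos [ 469.7 -184.2  134.1] xax [0.068 0.998 0.002] yax [ 0.998 -0.068 -0.002] z [-0.002  0.002 -1.   ] yaw(y) -3.9 F [-4.32  4.41  3.31] q [ 0.84  0.2  -0.56  1.97  0.12  1.01  0.15] w 0.193
[ 0.92  0.71 -1.42] 63.17948773037642
[151.8  230.76] [ 0.38259405 -0.16615881  0.05      ] 166.97122852201412
```

Grip torque rose but the cap didn't turn, so it is at its unscrewed stop. That puts home with the wing along the canister's x axis. Next I ease the grip back into line and swing.

>>> drive_tool([
  [[0,0,0],[0,0,4.5],-1],
  [[0,0,0],[0,0,4.5],-1],
  [[0,0,0],[0,0,0],-1],
  [[0.19,1.27,0],[0,0,7],-1],
  [[0.19,1.27,0],[0,0,7],-1],
  [[0.19,1.27,0],[0,0,7],-1],
  [[0.19,1.27,0],[0,0,7],-1],
])

```text
time: 6.3
position: [0.5204, -0.1975, 0.1342]
tool_rot: [-2.856, -1.308, -0.0]
ft_force: [-0.9, 3.1, 2.1]
grip_width: 0.18
grip_force: 59.4
```

```bash
python3 - <<'E'
from h import *
st,T=tool();print(np.round(st["torque"],2),st["grip_force"])
p=np.array(st["position"])*1000-[469,-292.5,0];print(np.hypot(*p[:2]),"swing",np.degrees(np.arctan2(p[0],p[1])))
E
```

```text
t 6.3 pos [ 520.4 -197.5  134.2] xax [0.653 0.757 0.   ] yax [ 0.757 -0.653 -0.   ] z [ 0.     0.001 -1.   ] yaw(y) -40.8 F [-0.93  3.1   2.1 ] q [ 0.73  0.29 -0.47  1.85  0.15  1.03 -0.52] w 0.18
[ 0.52  0.16 -0.07] 59.378191474825144
108.01356778240701 swing 28.387657835881786
```

>>> drive_tool([
  [[0.19,1.27,0],[0,0,7],-1],
  [[0.19,1.27,0],[0,0,7],-1],
  [[0.19,1.27,0],[0,0,7],-1],
  [[0.19,1.27,0],[0,0,7],-1],
  [[0.19,1.27,0],[0,0,7],-1],
  [[0.19,1.27,0],[0,0,7],-1],
  [[0.19,1.27,0],[0,0,7],-1],
  [[0.19,1.27,0],[0,0,7],-1],
  [[0.19,1.27,0],[0,0,7],-1],
  [[0.19,1.27,0],[0,0,7],-1],
])

```text
time: 7.55
position: [0.5752, -0.3069, 0.1344]
tool_rot: [3.089, -0.566, 0.007]
ft_force: [5.1, -0.5, -2.0]
grip_width: 0.178
grip_force: 59.4
```

```bash
python3 - <<'E'
from h import *
st,T=tool();print(np.round(st["torque"],2),st["grip_force"])
p=np.array(st["position"])*1000-[469,-292.5,0];print(np.hypot(*p[:2]),"swing",np.degrees(np.arctan2(p[0],p[1])))
E
```

```text
t 7.55 pos [ 575.2 -306.9  134.4] xax [ 0.935 -0.354  0.004] yax [-0.354 -0.935 -0.   ] z [ 0.004 -0.001 -1.   ] yaw(y) -110.8 F [ 5.08 -0.5  -1.99] q [ 0.62  0.45 -0.22  1.62  0.1   1.09 -1.56] w 0.178
[ 0.11 -0.78  0.14] 59.413886005058885
107.12689822076311 swing 97.69939963452897
```

>>> drive_tool([
  [[0.19,1.27,0],[0,0,7],-1],
  [[0,0,0],[0,0,0],-1],
  [[0,0,0],[0,0,0],0.3],
  [[0,0,0],[0,0,0],0.3],
  [[0,0,0],[0,0,0],0.3],
  [[0,0,0],[0,0,0],0.3],
  [[0,0,0],[0,0,0],0.3],
  [[0,0,0],[0,0,0],0.3],
  [[0,0,-4],[0,0,0],0.3],
  [[0,0,-4],[0,0,0],0.3],
  [[0,0,-4],[0,0,0],0.3],
])

```text
time: 8.93
position: [0.5702, -0.3191, 0.2555]
tool_rot: [3.05, -0.753, -0.0]
ft_force: [0.3, -0.7, 0.6]
grip_width: 0.647
grip_force: 0.0
```

```bash
cat > bars.py <<'E'
from h import *
im=ctrl.get_image("top");C=cam("top");cv2.imwrite(f"pics/top_{int(ctrl.get_state()['time']*100)}.png",im[:,:,::-1])
m=mask(im,(19,150,80),(32,255,255))
for b in blobs(m,.026,C): print("bar",b)
E
python3 - <<'E'
import bars
from h import *
tool()
E
```

```text
bar ([433.70001220703125, 142.60000610351562], 80, 27, 20.0, [264.0, 276.0])
bar ([555.0, 7.900000095367432], 80, 25, 175.4, [324.0, 224.0])
bar ([642.4000244140625, 128.89999389648438], 79, 26, 165.8, [273.0, 186.0])
bar ([650.4000244140625, 3.799999952316284], 79, 27, 8.9, [327.0, 184.0])
bar ([747.9000244140625, 290.79998779296875], 107, 91, 46.6, [207.0, 145.0])
t 8.97 pos [ 572.4 -320.1  262.3] xax [ 0.885 -0.466  0.01 ] yax [-0.466 -0.885  0.   ] z [ 0.008 -0.005 -1.   ] yaw(y) -117.7 F [ 2.16 -1.03  4.43] q [ 0.62  0.35 -0.2   1.48  0.07  1.31 -1.63] w 0.65
```

```bash
python3 - <<'E'
from h import *
plan([555,8,180],85.4)
E
```

```text
t 8.97 pos [ 572.4 -320.1  262.3] xax [ 0.885 -0.466  0.01 ] yax [-0.466 -0.885  0.   ] z [ 0.008 -0.005 -1.   ] yaw(y) -117.7 F [ 2.16 -1.03  4.43] q [ 0.62  0.35 -0.2   1.48  0.07  1.31 -1.63] w 0.65
shift cm [-16.89 -28.23   8.06] turn z 156.9 (offset from radial now/then -89 85 ) tilt fix [ 0.02 -0.56  0.  ]
```

>>> drive_tool([
  [[-2.41,-4.03,1.1],[0,0,0],0.3],
  [[-2.41,-4.03,1.1],[0,0,0],0.3],
  [[-2.41,-4.03,1.1],[0,0,0],0.3],
  [[-2.41,-4.03,1.1],[0,0,0],0.3],
  [[-2.41,-4.03,1.1],[0,0,0],0.3],
  [[-2.41,-4.03,1.1],[0,0,0],0.3],
  [[-2.41,-4.03,1.1],[0,0,0],0.3],
  [[0,0,0],[0,0,-7.7],0.3],
  [[0,0,0],[0,0,-7.7],0.3],
  [[0,0,0],[0,0,-7.7],0.3],
  [[0,0,0],[0,0,0],0.3],
])

```text
time: 10.35
position: [0.5523, 0.0091, 0.1772]
tool_rot: [3.139, -0.129, 0.0]
ft_force: [-0.7, 0.3, 0.7]
grip_width: 0.65
grip_force: 0.0
```

```bash
cat > near.py <<'E'
from h import *
def near(z=.026,show=None):
    st=ctrl.get_state();im=ctrl.get_image("wrist");C=cam("wrist",st)
    if show: cv2.imwrite(f"pics/{show}.png",im[:,:,::-1])
    m=mask(im,(17,150,90),(34,255,255));m[255:]=0
    for b in blobs(m,z,C,400): print("near",b)
E
python3 - <<'E'
from near import *
near(show="w4")
plan([555,8,73],85.4)
E
```

```text
near ([559.9000244140625, 9.600000381469727], 81, 26, 175.7, [316.0, 201.0])
near ([644.5, 126.69999694824219], 80, 36, 166.8, [129.0, 90.0])
near ([653.7000122070312, 5.900000095367432], 80, 26, 10.2, [309.0, 62.0])
t 10.4 pos [552.3   9.  177.2] xax [ 0.997 -0.083 -0.   ] yax [-0.083 -0.997  0.   ] z [-0. -0. -1.] yaw(y) -94.8 F [ 0.03  0.46 -0.56] q [ 0.32  0.23 -0.43  1.82  0.11  1.11 -1.8 ] w 0.648
shift cm [ 0.28  0.08 10.42] turn z 179.8 (offset from radial now/then -96 85 ) tilt fix [0.01 0.   0.  ]
```

View pics/w4.png

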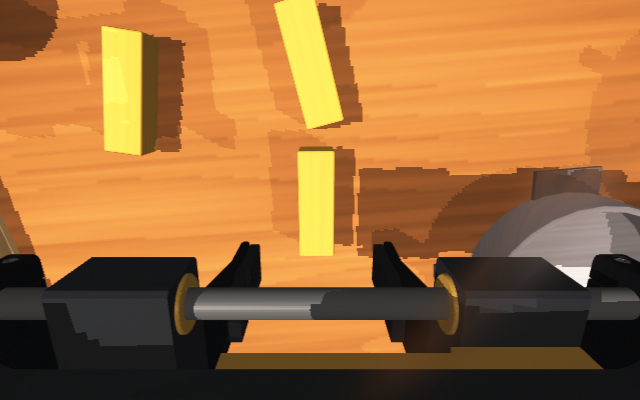

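The wrist view shows the target bar centred at (316,201) between the fingers, with two more bars at (309,62) and (129,90). The wrist and top views agree within 4 mm.

>>> drive_tool([
  [[0.5,0,3.5],[0,0,0],0.3],
  [[0,0,3.5],[0,0,0],0.3],
  [[0,0,3.4],[0,0,0],0.3],
  [[0,0,0],[0,0,0],-1],
  [[0,0,0],[0,0,0],-1],
  [[0,0,0],[0,0,0],-1],
  [[0,0,0],[0,0,0],-1],
  [[0,0,0],[0,0,0],-1],
  [[0,0,0],[0,0,0],-1],
  [[0,0,0],[0,0,0],-1],
  [[0,0,0],[0,0,0],-1],
], force=40)

```text
time: 11.78
position: [0.5575, 0.0086, 0.0736]
tool_rot: [3.139, -0.127, 0.0]
ft_force: [-1.7, 0.5, 6.0]
grip_width: 0.296
grip_force: 40.0
```

>>> drive_tool([
  [[0,0,-3],[0,0,0],-1],
  [[0,0,-3],[0,0,0],-1],
  [[0,0,-3],[0,0,0],-1],
  [[0,0,0],[0,0,0],-1],
  [[0,0,0],[0,0,0],-1],
])

```text
time: 12.4
position: [0.5565, 0.0085, 0.1618]
tool_rot: [3.139, -0.127, -0.003]
ft_force: [-0.1, 0.5, -1.4]
grip_width: 0.298
grip_force: 40.0
```

```bash
cat > weigh.py <<'E'
from h import *
f=[]
for i in range(3):
    f.append(ctrl.get_state()["ft_force"][2]);ctrl.get_image("side")
print("Fz",np.round(f,2),"grip",ctrl.get_state()["grip_force"])
E
python3 - <<'E'
import weigh,bars
from h import *
print("tray"); plan([498-65,317.5-7,160],6.6)
print("can"); plan([470,-187+27,160],90)
E
```

```text
Fz [-1.37 -1.9  -1.2 ] grip 39.98841038905084
bar ([433.79998779296875, 142.3000030517578], 80, 27, 19.6, [264.0, 276.0])
bar ([642.5999755859375, 128.89999389648438], 80, 26, 165.8, [273.0, 186.0])
bar ([739.5999755859375, 283.70001220703125], 121, 91, 40.3, [208.0, 147.0])
tray
t 12.6 pos [556.5   8.6 161.8] xax [ 0.997 -0.081 -0.003] yax [-0.081 -0.997  0.   ] z [-0.003  0.    -1.   ] yaw(y) -94.6 F [-0.82  0.21 -0.73] q [ 0.32  0.26 -0.43  1.83  0.12  1.09 -1.81] w 0.299
shift cm [-14.75 -29.09   0.21] turn z -101.2 (offset from radial now/then -96 -29 ) tilt fix [0.   0.14 0.  ]
can
t 12.6 pos [556.5   8.6 161.8] xax [ 0.997 -0.081 -0.003] yax [-0.081 -0.997  0.   ] z [-0.003  0.    -1.   ] yaw(y) -94.6 F [-0.82  0.21 -0.73] q [ 0.32  0.26 -0.43  1.83  0.12  1.09 -1.81] w 0.299
shift cm [-7.26 17.51  0.2 ] turn z -4.6 (offset from radial now/then -96 -71 ) tilt fix [0.   0.14 0.  ]
```

First bar weighs about 1.4 N, so it is hollow and goes in the tray.

>>> drive_tool([
  [[-2.11,-4.16,0],[0,0,0],-1],
  [[-2.11,-4.16,0],[0,0,0],-1],
  [[-2.11,-4.16,0],[0,0,0],-1],
  [[-2.11,-4.16,0],[0,0,0],-1],
  [[-2.11,-4.16,0],[0,0,0],-1],
  [[-2.11,-4.16,0],[0,0,0],-1],
  [[-2.11,-4.16,0],[0,0,0],-1],
])

```text
time: 13.48
position: [0.4328, 0.3119, 0.1626]
tool_rot: [3.139, -0.127, -0.001]
ft_force: [1.0, 0.9, -1.6]
grip_width: 0.296
grip_force: 40.0
```

>>> drive_tool([
  [[0,0,0],[0,0,-9.2],-1],
  [[0,0,0],[0,0,-9.2],-1],
  [[0,0,0],[0,0,-9.2],-1],
  [[0,0,0],[0,0,-9.2],-1],
  [[0,0,0],[0,0,-9.2],-1],
  [[0,0,0],[0,0,-9.2],-1],
  [[0,0,0],[0,0,-9.2],-1],
  [[0,0,0],[0,0,-9.2],-1],
  [[0,0,0],[0,0,-9.2],-1],
  [[0,0,0],[0,0,-9.2],-1],
  [[0,0,0],[0,0,-9.2],-1],
  [[0,0,0],[0,0,0],-1],
])

```text
time: 14.98
position: [0.4334, 0.3106, 0.1626]
tool_rot: [-2.092, -2.342, 0.001]
ft_force: [0.5, 0.4, -1.4]
grip_width: 0.296
grip_force: 40.0
```

```bash
python3 - <<'E'
from near import *
st,_=tool();print(st["grip_force"])
im=ctrl.get_image("wrist");cv2.imwrite("pics/w5.png",im[:,:,::-1]);
plan([433.5,310,80],6.6)
E
```

```text
t 14.97 pos [433.4 310.6 162.6] xax [-0.112  0.994 -0.   ] yax [ 0.994  0.112 -0.001] z [-0.001 -0.    -1.   ] yaw(y) 6.5 F [ 0.46  0.41 -1.43] q [ 0.13  0.3  -0.9   1.87  0.26  1.1  -0.76] w 0.296
39.98731713742018
t 15.03 pos [433.5 310.6 162.7] xax [-0.111  0.994 -0.   ] yax [ 0.994  0.111 -0.001] z [-0.001 -0.    -1.   ] yaw(y) 6.4 F [ 0.81 -0.   -1.23] q [ 0.13  0.3  -0.9   1.87  0.26  1.1  -0.76] w 0.299
shift cm [-0.06  0.    8.27] turn z -0.2 (offset from radial now/then -29 -29 ) tilt fix [-0.05  0.    0.  ]
```

View pics/w5.png

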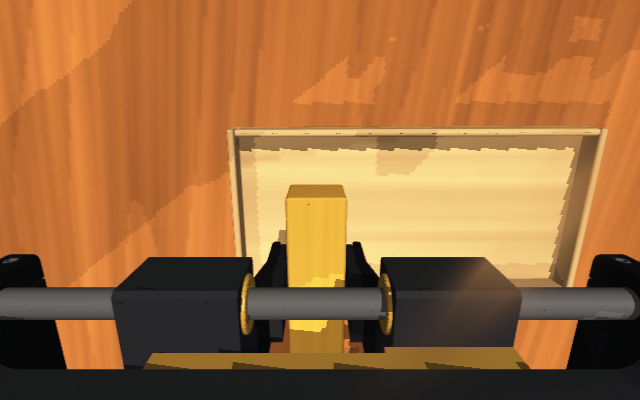

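The view shows the bar held square at (316,240) over the tray. The tray's far wall is at row 130, from column 234 to 605.

>>> drive_tool([
  [[0,0,3],[0,0,0],-1],
  [[0,0,3],[0,0,0],-1],
  [[0,0,2.2],[0,0,0],-1],
  [[0,0,0],[0,0,0],-1],
  [[0,0,0],[0,0,0],0.1],
  [[0,0,0],[0,0,0],0.1],
  [[0,0,0],[0,0,0],0.1],
  [[0,0,0],[0,0,0],0.1],
  [[0,0,-4],[0,0,0],0.2],
  [[0,0,-4],[0,0,0],0.2],
  [[0,0,-4],[0,0,0],0.2],
  [[0,0,0],[0,0,0],0.2],
])

```text
time: 16.52
position: [0.4351, 0.3122, 0.2045]
tool_rot: [2.089, 2.343, 0.009]
ft_force: [0.3, 0.3, -0.8]
grip_width: 0.601
grip_force: 0.0
```

```bash
python3 - <<'E'
import bars
from near import *
near(.031)
plan([433.8,142.3,180],109.6)
E
```

```text
bar ([432.6000061035156, 307.79998779296875], 80, 26, 97.4, [190.0, 275.0])
bar ([435.3999938964844, 141.8000030517578], 77, 26, 19.7, [264.0, 276.0])
bar ([642.4000244140625, 128.89999389648438], 79, 26, 166.2, [273.0, 186.0])
bar ([650.0999755859375, 4.300000190734863], 79, 26, 10.3, [327.0, 184.0])
bar ([736.9000244140625, 281.29998779296875], 131, 91, 40.7, [210.0, 146.0])
near ([681.0999755859375, 308.6000061035156], 44, 23, 6.4, [617.0, 244.0])
near ([433.5, 313.29998779296875], 82, 26, 96.4, [314.0, 200.0])
t 16.62 pos [433.6 310.5 201.1] xax [-0.114  0.993 -0.001] yax [0.993 0.114 0.   ] z [ 0.001 -0.001 -1.   ] yaw(y) 6.5 F [ 0.25 -0.51 -0.99] q [ 0.16  0.25 -0.93  1.83  0.22  1.17 -0.73] w 0.601
shift cm [-16.72  -1.9    2.12] turn z 76.9 (offset from radial now/then -29 -89 ) tilt fix [0.03 0.04 0.  ]
```

>>> drive_tool([
  [[-4.18,-0.48,0.5],[0,0,0],0.2],
  [[-4.18,-0.48,0.5],[0,0,0],0.2],
  [[-4.18,-0.48,0.5],[0,0,0],0.2],
  [[-4.18,-0.48,0.5],[0,0,0],0.2],
  [[0,0,0],[0,0,9.6],0.2],
  [[0,0,0],[0,0,9.6],0.2],
  [[0,0,0],[0,0,9.6],0.2],
  [[0,0,0],[0,0,9.6],0.2],
  [[0,0,0],[0,0,9.6],0.2],
  [[0,0,0],[0,0,9.6],0.2],
  [[0,0,0],[0,0,9.6],0.2],
  [[0,0,0],[0,0,9.6],0.2],
])

```text
time: 18.12
position: [0.4326, 0.1421, 0.1796]
tool_rot: [-3.096, -0.53, 0.005]
ft_force: [0.8, 1.1, -0.0]
grip_width: 0.599
grip_force: 0.0
```

```bash
python3 - <<'E'
from near import *
near()
plan([434.5,142.3,73],109.6)
E
```

```text
near ([437.70001220703125, 145.5], 80, 26, 19.7, [315.0, 201.0])
near ([435.0, 309.79998779296875], 92, 30, 96.9, [88.0, 130.0])
near ([615.9000244140625, 10.0], 38, 19, 109.4, [612.0, 16.0])
t 18.18 pos [432.7 142.1 179.6] xax [ 0.945  0.328 -0.003] yax [ 0.328 -0.945 -0.001] z [-0.003 -0.    -1.   ] yaw(y) -70.8 F [-0.95 -0.09 -1.08] q [ 0.44  0.04 -0.81  2.03  0.03  1.09 -1.63] w 0.594
shift cm [ 0.21  0.05 10.66] turn z -0.4 (offset from radial now/then -89 -89 ) tilt fix [-0.04  0.17  0.  ]
```

>>> drive_tool([
  [[0.35,-0.05,3.6],[0,0,-0.4],0.2],
  [[0,0,3.5],[0,0,0],0.2],
  [[0,0,3.5],[0,0,0],0.2],
  [[0,0,0],[0,0,0],-1],
  [[0,0,0],[0,0,0],-1],
  [[0,0,0],[0,0,0],-1],
  [[0,0,0],[0,0,0],-1],
  [[0,0,0],[0,0,0],-1],
  [[0,0,0],[0,0,0],-1],
  [[0,0,0],[0,0,0],-1],
  [[0,0,0],[0,0,0],-1],
])

```text
time: 19.55
position: [0.437, 0.1442, 0.0757]
tool_rot: [3.093, 0.55, 0.0]
ft_force: [-1.9, -0.9, 5.6]
grip_width: 0.297
grip_force: 40.0
```

>>> drive_tool([
  [[0,0,-3],[0,0,0],-1],
  [[0,0,-3],[0,0,0],-1],
  [[0,0,-3],[0,0,0],-1],
  [[0,0,0],[0,0,0],-1],
  [[0,0,0],[0,0,0],-1],
])

```text
time: 20.18
position: [0.4358, 0.1436, 0.1636]
tool_rot: [3.093, 0.549, -0.004]
ft_force: [-1.0, 0.3, -3.5]
grip_width: 0.295
grip_force: 40.0
```

```bash
python3 - <<'E'
import weigh
from h import *
print("tray"); plan([498,317,160],6.6)
print("can"); plan([470.5,-187+27,160],90)
print("can0"); plan([470.5,-187,160],90)
E
```

```text
Fz [-3.47 -3.89 -4.66] grip 39.973549246788025
tray
t 20.32 pos [435.7 143.9 163.6] xax [ 0.939  0.345 -0.003] yax [ 0.345 -0.939 -0.001] z [-0.003 -0.    -1.   ] yaw(y) -69.8 F [ 0.1   0.17 -5.26] q [ 0.44  0.08 -0.84  2.04  0.06  1.06 -1.64] w 0.293
shift cm [ 11.82 -14.1    0.34] turn z -76.4 (offset from radial now/then -88 -26 ) tilt fix [-0.05  0.17  0.  ]
can
t 20.32 pos [435.7 143.9 163.6] xax [ 0.939  0.345 -0.003] yax [ 0.345 -0.939 -0.001] z [-0.003 -0.    -1.   ] yaw(y) -69.8 F [ 0.1   0.17 -5.26] q [ 0.44  0.08 -0.84  2.04  0.06  1.06 -1.64] w 0.293
shift cm [-7.21 29.72  0.36] turn z 20.2 (offset from radial now/then -88 -71 ) tilt fix [-0.05  0.17  0.  ]
can0
t 20.32 pos [435.7 143.9 163.6] xax [ 0.939  0.345 -0.003] yax [ 0.345 -0.939 -0.001] z [-0.003 -0.    -1.   ] yaw(y) -69.8 F [ 0.1   0.17 -5.26] q [ 0.44  0.08 -0.84  2.04  0.06  1.06 -1.64] w 0.293
shift cm [-8.14 32.26  0.36] turn z 20.2 (offset from radial now/then -88 -68 ) tilt fix [-0.05  0.17  0.  ]
```

This bar weighs about 4.2 N, so it is solid and goes in the canister, offset to +y.

>>> drive_tool([
  [[-0.9,3.71,0],[0,0,0],-1],
  [[-0.9,3.71,0],[0,0,0],-1],
  [[-0.9,3.71,0],[0,0,0],-1],
  [[-0.9,3.71,0],[0,0,0],-1],
  [[-0.9,3.71,0],[0,0,0],-1],
  [[-0.9,3.71,0],[0,0,0],-1],
  [[-0.9,3.71,0],[0,0,0],-1],
  [[-0.9,3.71,0],[0,0,0],-1],
  [[0,0,0],[0,0,10.1],-1],
  [[0,0,0],[0,0,10.1],-1],
  [[0,0,0],[0,0,0],-1],
])

```text
time: 21.7
position: [0.471, -0.159, 0.164]
tool_rot: [-3.141, -0.002, 0.003]
ft_force: [-0.7, 0.4, -4.4]
grip_width: 0.293
grip_force: 40.0
```

```bash
python3 - <<'E'
from near import *
im=ctrl.get_image("wrist");cv2.imwrite("pics/w6.png",im[:,:,::-1]);
plan([470.5,-160,81],90)
E
```

```text
t 21.75 pos [ 471.1 -158.9  164.2] xax [ 1.     0.003 -0.002] yax [ 0.003 -1.    -0.001] z [-0.002  0.001 -1.   ] yaw(y) -89.8 F [-1.02  0.83 -3.7 ] q [ 0.76  0.14 -0.52  1.96  0.08  1.07 -1.36] w 0.295
shift cm [-0.04  0.11  8.32] turn z 0.2 (offset from radial now/then -71 -71 ) tilt fix [-0.05  0.09  0.  ]
```

View pics/w6.png

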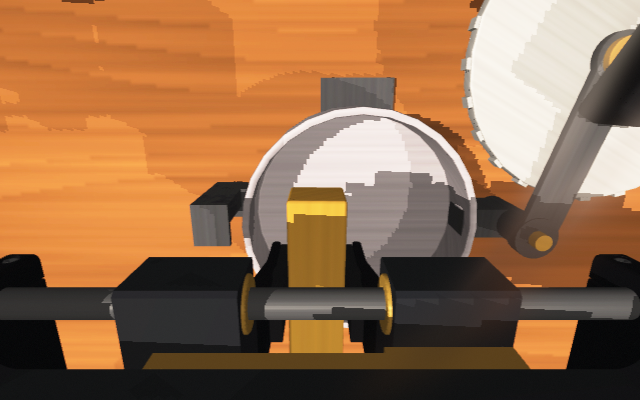

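The open canister's rim spans columns 246–475, with its far edge at row 108. Its centre is about 30 mm to −y of the bar, as intended, and the cap is clear at upper right.

>>> drive_tool([
  [[0,0.2,3],[0,0,0],-1],
  [[0,0,3],[0,0,0],-1],
  [[0,0,2.3],[0,0,0],-1],
  [[0,0,0],[0,0,0],-1],
  [[0,0,0],[0,0,0],-0.2],
  [[0,0,0],[0,0,0],-0.2],
  [[0,0,0],[0,0,0],-0.2],
  [[0,0,-4],[0,0,0],-0.2],
  [[0,0,-4],[0,0,0],-0.2],
  [[0,0,-4],[0,0,0],0.2],
  [[0,0,0],[0,0,0],0.2],
])

```text
time: 23.12
position: [0.4737, -0.1619, 0.2062]
tool_rot: [3.138, -0.001, 0.011]
ft_force: [-0.5, -0.4, -0.4]
grip_width: 0.539
grip_force: 0.0
```

```bash
python3 - <<'E'
import bars
from near import *
near(.031)
plan([650.1,4.3,180],100.3)
E
```

```text
bar ([432.29998779296875, 309.79998779296875], 85, 27, 96.3, [188.0, 275.0])
bar ([642.5999755859375, 128.8000030517578], 80, 25, 165.1, [273.0, 186.0])
bar ([650.5, 4.5], 80, 26, 10.7, [327.0, 184.0])
bar ([743.2999877929688, 286.20001220703125], 122, 88, 45.9, [208.0, 148.0])
near ([471.20001220703125, -159.8000030517578], 82, 25, 179.8, [315.0, 204.0])
t 23.23 pos [ 471.5 -161.4  202.6] xax [ 1.    -0.001  0.001] yax [-0.001 -1.     0.001] z [ 0.001 -0.001 -1.   ] yaw(y) -90.0 F [ 0.29  0.3  -0.01] q [ 0.78  0.09 -0.52  1.92  0.05  1.14 -1.34] w 0.577
shift cm [ 17.85 -16.58   2.26] turn z -10.3 (offset from radial now/then -71 -80 ) tilt fix [ 0.06 -0.05  0.  ]
```

>>> drive_tool([
  [[3.6,-3.33,0.45],[0,0,0],0.2],
  [[3.6,-3.33,0.45],[0,0,0],0.2],
  [[3.6,-3.33,0.45],[0,0,0],0.2],
  [[3.6,-3.33,0.45],[0,0,0],0.2],
  [[3.6,-3.33,0.45],[0,0,0],0.2],
  [[0,0,0],[0,0,-10.4],0.2],
  [[0,0,0],[0,0,0],0.2],
])

```text
time: 24.1
position: [0.6508, 0.0058, 0.1775]
tool_rot: [-3.128, -0.283, 0.005]
ft_force: [0.3, 1.1, -0.2]
grip_width: 0.602
grip_force: 0.0
```

```bash
python3 - <<'E'
from near import *
near()
plan([651.5,4.8,73.5],100.5)
E
```

```text
near ([656.9000244140625, 6.400000095367432], 79, 26, 10.2, [318.0, 202.0])
near ([647.7999877929688, 127.5999984741211], 86, 32, 166.9, [150.0, 183.0])
near ([723.0, 218.8000030517578], 57, 14, 175.8, [8.0, 46.0])
t 24.15 pos [650.8   4.8 178. ] xax [ 0.984  0.177 -0.003] yax [ 0.177 -0.984 -0.001] z [-0.003  0.    -1.   ] yaw(y) -79.8 F [-0.45  0.15 -0.25] q [ 0.43  0.47 -0.63  1.56  0.29  1.2  -1.64] w 0.602
shift cm [ 0.1   0.02 10.45] turn z -0.3 (offset from radial now/then -80 -80 ) tilt fix [-0.03  0.16  0.  ]
```

>>> drive_tool([
  [[0.3,0,3.5],[0,0,-0.3],0.2],
  [[0,0,3.5],[0,0,0],0.2],
  [[0,0,3.4],[0,0,0],0.2],
  [[0,0,0],[0,0,0],-1],
  [[0,0,0],[0,0,0],-1],
  [[0,0,0],[0,0,0],-1],
  [[0,0,0],[0,0,0],-1],
  [[0,0,0],[0,0,0],-1],
  [[0,0,0],[0,0,0],-1],
  [[0,0,0],[0,0,0],-1],
  [[0,0,0],[0,0,0],-1],
])

```text
time: 25.52
position: [0.6551, 0.0055, 0.0769]
tool_rot: [3.127, 0.291, 0.002]
ft_force: [-2.1, -1.1, 6.1]
grip_width: 0.296
grip_force: 40.0
```

>>> drive_tool([
  [[0,0,-3],[0,0,0],-1],
  [[0,0,-3],[0,0,0],-1],
  [[0,0,-3],[0,0,0],-1],
  [[0,0,0],[0,0,0],-1],
  [[0,0,0],[0,0,0],-1],
])

```text
time: 26.15
position: [0.6538, 0.0055, 0.1643]
tool_rot: [3.128, 0.292, -0.003]
ft_force: [-0.8, -0.5, -1.5]
grip_width: 0.296
grip_force: 40.0
```

```bash
python3 - <<'E'
import weigh
from h import *
print("tray"); plan([498,317,163],6.6)
print("can"); plan([470.5,-187-28,163],90)
E
```

```text
Fz [-1.55 -2.27 -1.67] grip 39.98611092567444
tray
t 26.3 pos [653.7   5.5 163.9] xax [ 0.983  0.185 -0.003] yax [ 0.185 -0.983 -0.001] z [-0.003  0.    -1.   ] yaw(y) -79.3 F [-0.7  -0.22 -1.68] q [ 0.43  0.49 -0.63  1.57  0.3   1.18 -1.64] w 0.294
shift cm [ -9.53 -33.49   0.13] turn z -85.9 (offset from radial now/then -80 -26 ) tilt fix [-0.03  0.16  0.  ]
can
t 26.3 pos [653.7   5.5 163.9] xax [ 0.983  0.185 -0.003] yax [ 0.185 -0.983 -0.001] z [-0.003  0.    -1.   ] yaw(y) -79.3 F [-0.7  -0.22 -1.68] q [ 0.43  0.49 -0.63  1.57  0.3   1.18 -1.64] w 0.294
shift cm [-22.08  18.28   0.14] turn z 10.7 (offset from radial now/then -80 -65 ) tilt fix [-0.03  0.16  0.  ]
```

Third bar weighs about 1.7 N, so it is hollow and goes in the tray's middle slot.

>>> drive_tool([
  [[-1.36,-4.78,0],[0,0,0],-1],
  [[-1.36,-4.78,0],[0,0,0],-1],
  [[-1.36,-4.78,0],[0,0,0],-1],
  [[-1.36,-4.78,0],[0,0,0],-1],
  [[-1.36,-4.78,0],[0,0,0],-1],
  [[-1.36,-4.78,0],[0,0,0],-1],
  [[-1.36,-4.78,0],[0,0,0],-1],
  [[0,0,0],[0,0,0],-1],
])

```text
time: 27.3
position: [0.4951, 0.3221, 0.1653]
tool_rot: [-3.124, -0.306, 0.003]
ft_force: [0.5, -0.4, -1.3]
grip_width: 0.299
grip_force: 40.0
```

>>> drive_tool([
  [[0,0,0],[0,0,-9.5],-1],
  [[0,0,0],[0,0,-9.5],-1],
  [[0,0,0],[0,0,-9.5],-1],
  [[0,0,0],[0,0,-9.5],-1],
  [[0,0,0],[0,0,-9.5],-1],
  [[0,0,0],[0,0,-9.5],-1],
  [[0,0,0],[0,0,-9.5],-1],
  [[0,0,0],[0,0,-9.5],-1],
  [[0,0,0],[0,0,-9.5],-1],
  [[0,0,0],[0,0,0],-1],
])

```text
time: 28.55
position: [0.4994, 0.3157, 0.1648]
tool_rot: [-2.102, -2.334, 0.002]
ft_force: [1.0, 1.2, -2.0]
grip_width: 0.296
grip_force: 40.0
```

```bash
python3 - <<'E'
from h import *
plan([498,315.5,81],6.6);print(ctrl.get_state()["grip_force"])
E
```

```text
t 28.55 pos [499.4 315.7 164.8] xax [-0.104  0.995 -0.   ] yax [ 0.995  0.104 -0.002] z [-0.002 -0.001 -1.   ] yaw(y) 6.0 F [ 0.96  1.16 -1.99] q [ 0.22  0.5  -1.05  1.72  0.47  1.19 -0.85] w 0.296
shift cm [-0.   -0.13  8.38] turn z -0.6 (offset from radial now/then -26 -26 ) tilt fix [-0.09  0.02  0.  ]
39.98502552509308
```

>>> drive_tool([
  [[0,-0.1,3],[0,0,-0.6],-1],
  [[0,0,3],[0,0,0],-1],
  [[0,0,2.2],[0,0,0],-1],
  [[0,0,0],[0,0,0],-1],
  [[0,0,0],[0,0,0],0.1],
  [[0,0,0],[0,0,0],0.1],
  [[0,0,0],[0,0,0],0.1],
  [[0,0,0],[0,0,0],0.1],
  [[0,0,-4],[0,0,0],0.2],
  [[0,0,-4],[0,0,0],0.2],
  [[0,0,-4],[0,0,0],0.2],
  [[0,0,0],[0,0,0],0.2],
])

```text
time: 30.05
position: [0.4994, 0.3182, 0.2072]
tool_rot: [2.085, 2.347, 0.009]
ft_force: [0.3, 0.6, -1.0]
grip_width: 0.595
grip_force: 0.0
```

```bash
python3 - <<'E'
import bars
from near import *
near(.031)
plan([643.7,128.5,180],75.5)
E
```

```text
bar ([432.6000061035156, 307.3999938964844], 80, 26, 96.8, [191.0, 275.0])
bar ([468.70001220703125, -160.5], 76, 25, 179.0, [398.0, 263.0])
bar ([497.1000061035156, 312.79998779296875], 82, 27, 95.5, [190.0, 246.0])
bar ([642.5, 129.3000030517578], 79, 26, 167.3, [274.0, 186.0])
bar ([737.2999877929688, 281.6000061035156], 130, 91, 40.7, [210.0, 147.0])
near ([714.0, 319.79998779296875], 98, 41, 6.7, [585.0, 237.0])
near ([498.6000061035156, 317.5], 83, 26, 95.9, [314.0, 202.0])
near ([435.8999938964844, 313.5], 82, 30, 96.6, [235.0, 196.0])
t 30.15 pos [498.2 316.6 203.7] xax [-0.117  0.993 -0.001] yax [0.993 0.117 0.001] z [ 0.001 -0.001 -1.   ] yaw(y) 6.7 F [ 0.44  0.18 -0.14] q [ 0.25  0.46 -1.08  1.69  0.43  1.25 -0.81] w 0.599
shift cm [-20.38  12.24   2.39] turn z -68.8 (offset from radial now/then -26 64 ) tilt fix [0.03 0.03 0.  ]
```

>>> drive_tool([
  [[-4.08,2.45,0.4],[0,0,0],0.2],
  [[-4.08,2.45,0.4],[0,0,0],0.2],
  [[-4.08,2.45,0.4],[0,0,0],0.2],
  [[-4.08,2.45,0.4],[0,0,0],0.2],
  [[-4.08,2.45,0.4],[0,0,0],0.2],
  [[0,0,0],[0,0,-9.8],0.2],
  [[0,0,0],[0,0,-9.8],0.2],
  [[0,0,0],[0,0,-9.8],0.2],
  [[0,0,0],[0,0,-9.8],0.2],
  [[0,0,0],[0,0,-9.8],0.2],
  [[0,0,0],[0,0,-9.8],0.2],
  [[0,0,0],[0,0,-9.8],0.2],
])

```text
time: 31.65
position: [0.643, 0.1283, 0.1818]
tool_rot: [-0.391, -3.115, 0.002]
ft_force: [-0.4, -0.2, 0.3]
grip_width: 0.604
grip_force: 0.0
```

```bash
python3 - <<'E'
from near import *
near()
plan([641,129,74],76)
E
```

```text
near ([700.9000244140625, 290.70001220703125], 127, 39, 75.7, [534.0, 239.0])
near ([641.0999755859375, 132.3000030517578], 77, 26, 166.7, [320.0, 205.0])
t 31.7 pos [643.  128.2 181.6] xax [-0.97   0.242  0.003] yax [ 0.242  0.97  -0.001] z [-0.003 -0.    -1.   ] yaw(y) 76.0 F [-0.57  0.3  -0.63] q [ 0.58  0.73 -1.21  1.54  0.69  1.36  0.63] w 0.598
shift cm [ 0.18  0.04 10.76] turn z -0.0 (offset from radial now/then 65 65 ) tilt fix [-0.07 -0.17  0.  ]
```

>>> drive_tool([
  [[0.6,0.15,3.6],[0,0,-0.3],0.2],
  [[0,0,3.6],[0,0,0],0.2],
  [[0,0,3.4],[0,0,0],0.2],
  [[0,0,0],[0,0,0],-1],
  [[0,0,0],[0,0,0],-1],
  [[0,0,0],[0,0,0],-1],
  [[0,0,0],[0,0,0],-1],
  [[0,0,0],[0,0,0],-1],
  [[0,0,0],[0,0,0],-1],
  [[0,0,0],[0,0,0],-1],
  [[0,0,0],[0,0,0],-1],
])

```text
time: 33.08
position: [0.639, 0.1319, 0.0791]
tool_rot: [0.392, 3.115, 0.001]
ft_force: [-0.6, -0.2, 6.3]
grip_width: 0.297
grip_force: 39.8
```

>>> drive_tool([
  [[0,0,-3],[0,0,0],-1],
  [[0,0,-3],[0,0,0],-1],
  [[0,0,-3],[0,0,0],-1],
  [[0,0,0],[0,0,0],-1],
  [[0,0,0],[0,0,0],-1],
])

```text
time: 33.7
position: [0.6378, 0.131, 0.1664]
tool_rot: [-0.392, -3.116, 0.002]
ft_force: [0.3, 0.4, -2.2]
grip_width: 0.298
grip_force: 39.8
```

```bash
python3 - <<'E'
import weigh
from h import *
print("tray"); plan([558,322.5,165],6.6)
print("can"); plan([470.5,-188-27,165],90)
E
```

```text
Fz [-2.17 -1.89 -0.7 ] grip 39.845489859580994
tray
t 33.85 pos [637.7 131.1 166.1] xax [-0.969  0.248  0.002] yax [ 0.248  0.969 -0.001] z [-0.002 -0.001 -1.   ] yaw(y) 75.7 F [ 0.77 -0.14 -1.82] q [ 0.58  0.74 -1.2   1.56  0.7   1.33  0.61] w 0.295
shift cm [12.46 16.56  0.12] turn z 69.1 (offset from radial now/then 64 -23 ) tilt fix [-0.07 -0.12  0.  ]
can
t 33.85 pos [637.7 131.1 166.1] xax [-0.969  0.248  0.002] yax [ 0.248  0.969 -0.001] z [-0.002 -0.001 -1.   ] yaw(y) 75.7 F [ 0.77 -0.14 -1.82] q [ 0.58  0.74 -1.2   1.56  0.7   1.33  0.61] w 0.295
shift cm [  7.63 -37.68   0.17] turn z 165.7 (offset from radial now/then 64 -65 ) tilt fix [-0.07 -0.12  0.  ]
```

Last bar weighs about 1.6 N, so it is hollow and goes in the tray's third slot.

>>> drive_tool([
  [[2.52,3.4,0],[0,0,0],-1],
  [[2.52,3.4,0],[0,0,0],-1],
  [[2.52,3.4,0],[0,0,0],-1],
  [[2.52,3.4,0],[0,0,0],-1],
  [[2.52,3.4,0],[0,0,0],-1],
  [[0,0,0],[0,0,0],-1],
])

```text
time: 34.6
position: [0.5547, 0.3321, 0.1674]
tool_rot: [-0.379, -3.116, -0.003]
ft_force: [0.5, -0.4, -1.4]
grip_width: 0.292
grip_force: 39.8
```

>>> drive_tool([
  [[0,0,0],[0,0,9.9],-1],
  [[0,0,0],[0,0,9.9],-1],
  [[0,0,0],[0,0,9.9],-1],
  [[0,0,0],[0,0,9.9],-1],
  [[0,0,0],[0,0,9.9],-1],
  [[0,0,0],[0,0,9.9],-1],
  [[0,0,0],[0,0,9.7],-1],
  [[0,0,0],[0,0,0],-1],
])

```text
time: 35.6
position: [0.5588, 0.3264, 0.1671]
tool_rot: [2.089, 2.345, -0.002]
ft_force: [-0.3, 1.0, -1.2]
grip_width: 0.296
grip_force: 39.8
```

```bash
python3 - <<'E'
from h import *
plan([558,327.5,84.5],6.6);print(ctrl.get_state()["grip_force"])
E
```

```text
t 35.6 pos [558.8 326.4 167.1] xax [-0.115  0.993 -0.001] yax [ 0.993  0.115 -0.   ] z [-0.    -0.001 -1.   ] yaw(y) 6.6 F [-0.27  1.02 -1.15] q [ 0.14  0.59 -0.96  1.58  0.51  1.24 -0.8 ] w 0.296
shift cm [ 0.13 -0.06  8.26] turn z -0.0 (offset from radial now/then -24 -24 ) tilt fix [-0.02  0.08  0.  ]
39.8465895652771
```

>>> drive_tool([
  [[0,0,3],[0,0,0],-1],
  [[0,0,3],[0,0,0],-1],
  [[0,0,2.2],[0,0,0],-1],
  [[0,0,0],[0,0,0],-1],
  [[0,0,0],[0,0,0],0.1],
  [[0,0,0],[0,0,0],0.1],
  [[0,0,0],[0,0,0],0.1],
  [[0,0,0],[0,0,0],0.1],
  [[0,0,-4],[0,0,0],0.2],
  [[0,0,-4],[0,0,0],0.2],
  [[0,0,-4],[0,0,0],0.2],
  [[0,0,-3],[0,0,0],0.2],
])

```text
time: 37.1
position: [0.5585, 0.3279, 0.2378]
tool_rot: [2.09, 2.345, 0.003]
ft_force: [-0.3, -0.5, -0.1]
grip_width: 0.603
grip_force: 0.0
```

```bash
python3 - <<'E'
import bars
from near import *
near(.031)
im=ctrl.get_image("top");C=cam("top")
m=mask(im,(0,0,0),(180,90,60))
for b in blobs(m,.092,C,100): print(b)
print("wing?",proj([[.571,-.319,.092]],C))
cv2.imwrite("pics/t7.png",im[:,:,::-1])
plan([571,-319,230],62)
E
```

```text
bar ([468.8999938964844, -160.5], 75, 25, 179.0, [398.0, 263.0])
bar ([498.70001220703125, 298.0], 52, 28, 95.9, [198.0, 245.0])
bar ([557.7999877929688, 320.20001220703125], 83, 28, 96.9, [189.0, 220.0])
bar ([736.9000244140625, 281.29998779296875], 131, 91, 40.7, [210.0, 146.0])
near ([722.2000122070312, 314.6000061035156], 105, 53, 6.4, [490.0, 235.0])
near ([559.0999755859375, 323.5], 83, 26, 97.1, [313.0, 197.0])
near ([500.3999938964844, 317.8999938964844], 83, 29, 96.2, [247.0, 196.0])
near ([438.0, 313.6000061035156], 82, 34, 96.5, [176.0, 192.0])
([222.1999969482422, 62.900001525878906], 105, 47, 140.0, [296.0, 383.0])
([387.70001220703125, -167.39999389648438], 41, 16, 88.8, [409.0, 302.0])
([565.7000122070312, -313.1000061035156], 75, 20, 151.4, [475.0, 218.0])
([735.2000122070312, 526.5], 437, 154, 49.6, [107.0, 164.0])
wing? [[477.5234178  214.72620431]]
t 37.25 pos [558.9 328.3 237.6] xax [-0.114  0.993  0.001] yax [0.993 0.114 0.003] z [ 0.003  0.001 -1.   ] yaw(y) 6.6 F [-0.83 -0.38 -0.72] q [ 0.15  0.53 -1.    1.5   0.46  1.35 -0.77] w 0.601
shift cm [-64.44  -6.2    0.67] turn z 124.6 (offset from radial now/then -24 -89 ) tilt fix [ 0.19 -0.06  0.  ]
```

View pics/t7.png

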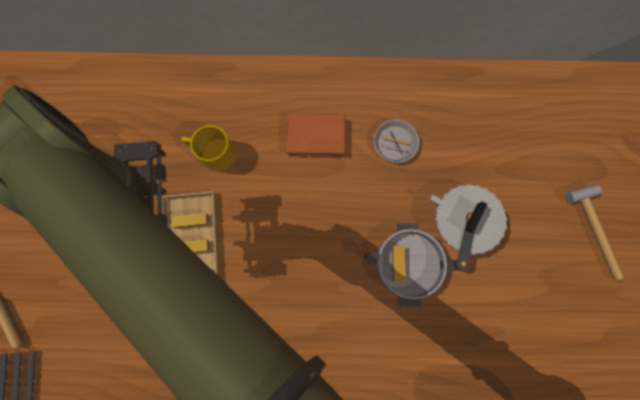

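The view shows the tray bars in place, one bar in the canister at (399,263), the cap aside at (470,218), and no stray bars. Now back to the wing.

>>> drive_tool([
  [[-5.36,-0.52,0.05],[0,0,0],0.2],
  [[-5.36,-0.52,0.05],[0,0,0],0.2],
  [[-5.36,-0.52,0.05],[0,0,0],0.2],
  [[-5.36,-0.52,0.05],[0,0,0],0.2],
  [[-5.36,-0.52,0.05],[0,0,0],0.2],
  [[-5.36,-0.52,0.05],[0,0,0],0.2],
  [[-5.36,-0.52,0.05],[0,0,0],0.2],
  [[-5.36,-0.52,0.05],[0,0,0],0.2],
  [[-5.36,-0.52,0.05],[0,0,0],0.2],
  [[-5.36,-0.52,0.05],[0,0,0],0.2],
  [[-5.36,-0.52,0.05],[0,0,0],0.2],
  [[-5.36,-0.52,0.05],[0,0,0],0.2],
])

```text
time: 38.75
position: [0.569, -0.3203, 0.2281]
tool_rot: [-2.089, -2.343, 0.001]
ft_force: [0.1, -0.2, 0.0]
grip_width: 0.6
grip_force: 0.0
```

>>> drive_tool([
  [[0,0,0],[0,0,10.4],0.2],
  [[0,0,0],[0,0,10.4],0.2],
  [[0,0,0],[0,0,10.4],0.2],
  [[0,0,0],[0,0,10.4],0.2],
  [[0,0,0],[0,0,10.4],0.2],
  [[0,0,0],[0,0,10.4],0.2],
  [[0,0,0],[0,0,10.4],0.2],
  [[0,0,0],[0,0,10.4],0.2],
  [[0,0,0],[0,0,10.4],0.2],
  [[0,0,0],[0,0,10.4],0.2],
  [[0,0,0],[0,0,10.4],0.2],
  [[0,0,0],[0,0,10.4],0.2],
])

```text
time: 40.25
position: [0.5691, -0.3184, 0.2279]
tool_rot: [-3.044, 0.775, 0.004]
ft_force: [0.6, 0.3, 0.5]
grip_width: 0.601
grip_force: 0.0
```

```bash
cat > wing.py <<'E'
from h import *
st=ctrl.get_state();im=ctrl.get_image("wrist");C=cam("wrist",st)
m=mask(im,(0,0,0),(180,110,45));m[258:]=0
for b in blobs(m,.092,C,300): print(b)
E
python3 - <<'E'
import wing
from h import *
plan([571,-319,134],62)
E
```

```text
([574.4000244140625, -321.20001220703125], 70, 16, 152.0, [317.0, 209.0])
t 40.3 pos [ 569.1 -318.5  227.9] xax [ 0.876 -0.483 -0.003] yax [-0.483 -0.876  0.   ] z [-0.003  0.001 -1.   ] yaw(y) -118.9 F [ 0.36  0.08 -0.08] q [ 0.85  0.41 -0.5   1.51  0.2   1.28 -1.74] w 0.605
shift cm [ 0.22 -0.05  9.39] turn z -0.9 (offset from radial now/then -90 -89 ) tilt fix [0.03 0.15 0.  ]
```

>>> drive_tool([
  [[0.25,0,3.2],[0,0,-0.9],0.2],
  [[0,0,3.1],[0,0,0],0.2],
  [[0,0,3.1],[0,0,0],0.2],
  [[0,0,0],[0,0,0],-1],
  [[0,0,0],[0,0,0],-1],
  [[0,0,0],[0,0,0],-1],
  [[0,0,0],[0,0,0],-1],
  [[0,0,0],[0,0,0],-1],
  [[0,0,0],[0,0,0],-1],
  [[0,0,0],[0,0,0],-1],
  [[0,0,0],[0,0,0],-1],
  [[0,0,0],[0,0,0],-1],
], force=60)

```text
time: 41.8
position: [0.5725, -0.3201, 0.1367]
tool_rot: [3.052, -0.742, 0.002]
ft_force: [-0.5, 0.2, 5.6]
grip_width: 0.176
grip_force: 59.9
```

```bash
cat > sw.py <<'E'
from h import *
st,T=tool();print("torque",np.round(st["torque"],2),"grip",st["grip_force"])
p=np.array(st["position"])*1000-[469,-292.5,0];print("r",np.hypot(*p[:2]),"swing",np.degrees(np.arctan2(p[0],p[1])))
for d in(-7,):
    u=np.degrees(np.arctan2(p[1],p[0]))+90+3.5;u=np.radians(u) 
    v=T.T@[np.cos(u),np.sin(u),0];print("ccw chord per 7deg in tool cm",(v*2*10.55*np.sin(np.radians(3.5))).round(3))
E
python3 sw.py
```

```text
t 41.8 pos [ 572.5 -320.1  136.7] xax [ 0.888 -0.459  0.001] yax [-0.459 -0.888  0.   ] z [ 0.001 -0.001 -1.   ] yaw(y) -117.3 F [-0.51  0.25  5.62] q [ 0.84  0.49 -0.48  1.59  0.25  1.12 -1.75] w 0.176
torque [ 0.02  0.21 -0.11] grip 59.93529631756246
r 107.13050148930418 swing 104.9172808719486
ccw chord per 7deg in tool cm [-3.530e-01 -1.239e+00 -1.000e-03]
```

>>> drive_tool([
  [[-0.35,-1.24,0],[0,0,-7],-1],
  [[-0.35,-1.24,0],[0,0,-7],-1],
  [[-0.35,-1.24,0],[0,0,-7],-1],
  [[-0.35,-1.24,0],[0,0,-7],-1],
  [[-0.35,-1.24,0],[0,0,-7],-1],
  [[-0.35,-1.24,0],[0,0,-7],-1],
  [[-0.35,-1.24,0],[0,0,-7],-1],
  [[-0.35,-1.24,0],[0,0,-7],-1],
  [[-0.35,-1.24,0],[0,0,-7],-1],
  [[-0.35,-1.24,0],[0,0,-7],-1],
  [[-0.35,-1.24,0],[0,0,-7],-1],
])

```text
time: 43.18
position: [0.5204, -0.1978, 0.1366]
tool_rot: [-2.848, -1.325, -0.003]
ft_force: [-2.4, 2.9, 8.0]
grip_width: 0.178
grip_force: 60.0
```

```bash
python3 sw.py
```

```text
t 43.17 pos [ 520.4 -197.8  136.6] xax [0.644 0.765 0.002] yax [ 0.765 -0.644  0.   ] z [ 0.001  0.001 -1.   ] yaw(y) -40.1 F [-2.36  2.87  7.97] q [ 1.01  0.36 -0.81  1.84  0.3   1.06 -0.61] w 0.178
torque [ 0.43  0.14 -0.35] grip 59.9666777998209
r 107.76460998340404 swing 28.472417085705878
ccw chord per 7deg in tool cm [-3.360e-01 -1.243e+00 -1.000e-03]
```

>>> drive_tool([
  [[-0.34,-1.24,0],[0,0,-7],-1],
  [[-0.34,-1.24,0],[0,0,-7],-1],
  [[-0.34,-1.24,0],[0,0,-7],-1],
  [[-0.34,-1.24,0],[0,0,-7],-1],
  [[-0.04,-0.15,0],[0,0,-0.7],-1],
  [[0,0,0],[0,0,0],-1],
])

```text
time: 43.92
position: [0.4694, -0.1849, 0.1366]
tool_rot: [-2.435, -1.984, -0.002]
ft_force: [-2.4, 5.1, 8.6]
grip_width: 0.177
grip_force: 60.0
```

```bash
python3 sw.py
```

```text
t 43.92 pos [ 469.4 -184.9  136.6] xax [0.202 0.979 0.002] yax [ 0.979 -0.202  0.   ] z [ 0.001  0.002 -1.   ] yaw(y) -11.6 F [-2.42  5.13  8.64] q [ 1.18  0.27 -0.94  1.96  0.25  1.03 -0.08] w 0.177
torque [ 0.92  0.26 -0.39] grip 59.96697820723057
r 107.61422618075967 swing 0.23137348425290896
ccw chord per 7deg in tool cm [-3.320e-01 -1.245e+00 -1.000e-03]
```

>>> drive_tool([
  [[0,-0.15,0],[0,0,0],-1],
  [[0,0,0],[0,0,0],-1],
])

```text
time: 44.18
position: [0.4691, -0.1849, 0.1367]
tool_rot: [2.434, 1.984, 0.005]
ft_force: [3.1, 4.5, 6.0]
grip_width: 0.178
grip_force: 60.0
```

>>> drive_tool([
  [[0,-0.15,0],[0,0,0],-1],
  [[0,0,0],[0,0,0],-1],
])

```text
time: 44.42
position: [0.4689, -0.1848, 0.1368]
tool_rot: [2.432, 1.983, 0.009]
ft_force: [6.9, 2.4, 1.2]
grip_width: 0.179
grip_force: 60.0
```

>>> drive_tool([
  [[0,0.2,0],[0,0,7],-1],
  [[0,0,0],[0,0,7],-1],
  [[0,0,0],[0,0,7],-1],
  [[0,0,0],[0,0,7],-1],
  [[0,0,0],[0,0,7],-1],
  [[0,0,0],[0,0,7],-1],
  [[0,0,0],[0,0,7],-1],
  [[0,0,0],[0,0,7],-1],
  [[0,0,0],[0,0,7],-1],
  [[0,0,0],[0,0,7],-1],
  [[0,0,0],[0,0,7],-1],
  [[0,0,0],[0,0,0],-1],
])

```text
time: 45.92
position: [0.4705, -0.1867, 0.1367]
tool_rot: [3.14, 0.037, 0.009]
ft_force: [6.1, -0.2, 1.0]
grip_width: 0.176
grip_force: 59.9
```

```bash
python3 sw.py
```

```text
t 45.92 pos [ 470.5 -186.7  136.7] xax [1.    0.023 0.006] yax [ 0.023 -1.     0.002] z [ 0.006 -0.002 -1.   ] yaw(y) -88.7 F [ 6.13 -0.18  1.02] q [ 1.    0.22 -0.74  1.96  0.17  1.01 -1.36] w 0.176
torque [-0.03 -1.14 -0.13] grip 59.933976754546165
r 105.83588074271057 swing 0.8127452551990055
ccw chord per 7deg in tool cm [-1.288  0.03  -0.008]
```

>>> drive_tool([
  [[0,0,0],[0,0,3],-1],
  [[0,0,0],[0,0,3],-1],
  [[0,0,0],[0,0,2],-1],
  [[0,0,0],[0,0,0],-1],
])

```text
time: 46.42
position: [0.472, -0.1866, 0.1369]
tool_rot: [3.134, -0.171, 0.015]
ft_force: [10.2, -1.2, -3.1]
grip_width: 0.187
grip_force: 63.9
```

```bash
python3 sw.py
```

```text
t 46.42 pos [ 472.  -186.6  136.9] xax [ 0.994 -0.109  0.01 ] yax [-0.109 -0.994  0.003] z [ 0.009 -0.004 -1.   ] yaw(y) -96.2 F [10.2  -1.22 -3.13] q [ 0.98  0.22 -0.72  1.96  0.17  1.01 -1.49] w 0.187
torque [-0.42 -1.98  1.62] grip 63.88489123200998
r 105.91675142241122 swing 1.6186540470043904
ccw chord per 7deg in tool cm [-1.275  0.182 -0.012]
```

>>> drive_tool([
  [[0,0,0],[0,0,0],0.3],
  [[0,0,0],[0,0,0],0.3],
  [[0,0,0],[0,0,0],0.3],
  [[0,0,0],[0,0,0],0.3],
  [[0,0,0],[0,0,0],0.3],
  [[0,0,0],[0,0,0],0.3],
  [[0,0,-3],[0,0,0],0.3],
  [[0,0,-3],[0,0,0],0.3],
  [[0,0,-3],[0,0,0],0.3],
  [[0,0,-3],[0,0,0],0.3],
  [[0,0,0],[0,0,0],0.3],
])

```text
time: 47.8
position: [0.4693, -0.1867, 0.2581]
tool_rot: [3.134, -0.182, 0.007]
ft_force: [0.1, -0.2, -0.2]
grip_width: 0.652
grip_force: 0.0
```

```bash
python3 - <<'E'
import wing
from h import *
tool();cv2.imwrite("pics/w9.png",wing.im[:,:,::-1])
E
```

```text
([473.29998779296875, -187.39999389648438], 72, 20, 177.1, [316.0, 200.0])
t 47.85 pos [ 468.4 -186.5  256.4] xax [ 0.993 -0.116  0.002] yax [-0.116 -0.993  0.001] z [ 0.001 -0.001 -1.   ] yaw(y) -96.6 F [-0.63  0.34 -0.53] q [ 1.04  0.07 -0.73  1.83  0.05  1.25 -1.4 ] w 0.646
```

View pics/w9.png

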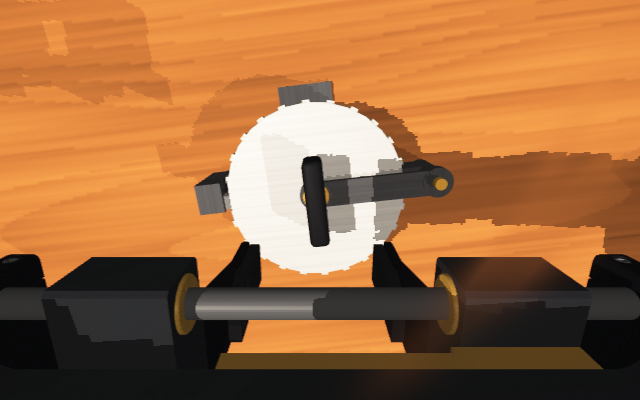

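The view shows the cap closed and centred, the lug hidden behind the post at (212,195), and the wing at about −2°, its home angle. One last check of the bars, then hand in.

```bash
python3 - <<'E'
import bars
from bench import ctrl
print(ctrl.get_state()["time"])
E
```

```text
bar ([432.20001220703125, 310.70001220703125], 83, 26, 96.3, [188.0, 275.0])
bar ([545.7000122070312, 313.6000061035156], 94, 55, 95.3, [192.0, 225.0])
bar ([745.7000122070312, 288.70001220703125], 116, 88, 45.9, [207.0, 145.0])
47.9
```

```bash
python3 - <<'E'
import cv2,glob,os
f=max(glob.glob("pics/top_*.png"),key=os.path.getmtime);im=cv2.imread(f)
cv2.imwrite("pics/z.png",cv2.resize(im[100:320,140:360],None,fx=2.7,fy=2.7,interpolation=cv2.INTER_CUBIC))
E
```

```text
(no output)
```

View pics/z.png

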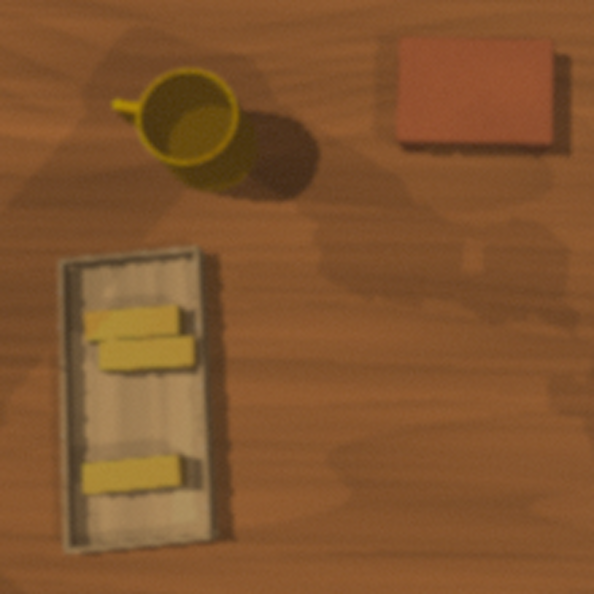

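The middle tray bar has been knocked against its neighbour but still appears inside the tray. I'll check that it lies flat.

```bash
python3 - <<'E'
from h import *
C=cam("top")
P=onplane([(140+x/2.7-.3,100+y/2.7-.3) for x,y in[(100,340),(192,337),(194,367),(102,370),(85,312),(178,307),(180,335)]],.031,C)*1000
th=np.radians(6.6);Rt=np.array([[np.cos(th),np.sin(th)],[-np.sin(th),np.cos(th)]])
print(((P[:,:2]-[498,317])@Rt.T).round(1))
im=ctrl.get_image("side");cv2.imwrite("pics/s.png",cv2.resize(im[255:345,290:460],None,fx=4,fy=4,interpolation=cv2.INTER_CUBIC)[:,:,::-1])
E
```

```text
[[ 48.2  23.1]
 [ 43.3 -54.5]
 [ 17.7 -55.1]
 [ 22.6  22.1]
 [ 73.5  35.2]
 [ 70.2 -43.7]
 [ 46.  -44.4]]
```

View pics/s.png

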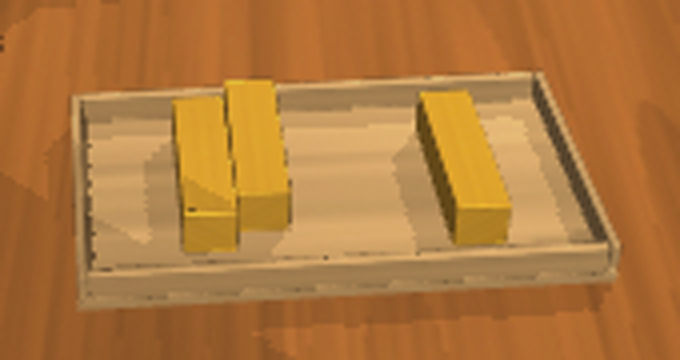

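The side view shows all three tray bars flat on the floor. The shifted bar's end is inside the wall (−55 mm against 56 mm), and its edges run parallel to the other bars. Handing in.

```bash
python3 -c "
from bench import ctrl
print(ctrl.close_job())"
```

```text
the job is handed in; nothing more can be done
None
```

I handed the job in at about 48 s on the robot's clock: the one solid bar is in the canister, the three hollow bars lie flat in the tray (one was knocked against its neighbour but stayed inside), and the cap is screwed home against its stop.

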